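# Open the specimen row by one notch and add a box

### The job

Add the loose specimen box that matches the one already in the tray to the row. First make room: lift the row's stop out of its notch, shift it one notch away from the end block and let it drop fully into that next notch. Then set the box gently down flat between the box already there and the stop, squarely in line with it, leaving the tray's other contents and the other two boxes where they are.

Things in the scene. Friction and masses are not known exactly. Their poses are not given: they have to be found in the camera images.
- tray: Fixed grey tray, 200 (x) by 280 (y) mm, floor 8 mm thick. Origin: centre of its underside, on the bench. y runs along the row, away from the end block (row face at y = -110, top at z = 48 mm); the row line is at x = -35 mm. The notched rail runs along y at x = 55 mm. A shell lies on the floor near y = 95 mm.
- next_notch (a point): Where the stop goes: the second notch of the aluminium rail, at tooth-top height (tray x = 55, y = -27, z = 36 mm), axes of the tray. Rail 12 mm wide. Five notches 42 mm apart, 14 mm long in y, 14 mm deep. The stop always starts in the first, at y = -69 mm, the notch nearest the end block.
- stop_tab (a point): Centre of the upright thumb tab (12 mm in y, 24 in x, 36 high) of the steel stop, 220 g, loose, resting on the rail. Axes as the tray's. Saddle plate below: 26 (x) by 36 (y) by 8 mm; its underside, 26 mm below this point, rests on the tooth tops when seated (point at tray z = 62 mm). A paddle 6 mm thick in y, reaching 110 mm to -x, closes the row; its top is 18 mm below this point.
- stop_tongue (a point): Lower end of the stop's tongue, 38 mm below the tab's centre. The tongue is 10 mm long in y (7 mm over its last 5 mm) and 12 mm deep, so the stop is free to shift once raised over 12 mm. Two skirts straddle the rail with 2 mm play a side; they reach 12 mm below this point and leave the rail when raised 24 mm.
- new_box_c (a point): Centre of the loose card box to add: 60 (x) by 34 (y) by 46 (z) mm, about 120 g, lid fixed. It stands on the bench right of the tray, in one of three places shared at random with the square and flat boxes. It goes between the row's box and the paddle (about 45 mm apart after the shift), its 60 mm along the tray's x, centre on the row line, standing on the tray floor.
- row_box_c (a point): Centre of the loose card box already in the row, same size as the new one (60 x 34 x 46 mm, 60 mm along the tray's x), standing on the tray floor against the end block near tray x = -35, y = -92 mm. It stays there.
- square_box_c (a point): Centre of a bystander: card box 56 x 56 x 46 mm high.
- flat_box_c (a point): Centre of a bystander: card box 70 (x) x 50 (y) x 20 mm high.
- shell: Bystander: brown domed shell, 44 mm across and 24 mm high, loose on the tray floor; origin at the centre of its underside.
Things that resemble listed ones, but are neither listed nor needed, are in the scene too. What is shaped like the part that bears new_box_c but green is not meant.

How it is judged:
By the outcome, as a careful person would: the job done as asked, in the order asked, and still so for the second after the job is handed in, with the robot touching nothing.
It also fails if it takes over 56 s, if anything falls off the work surface, if the arm or the gripper's body presses on something with over 40 N, if the wrist force passes 120 N, or if a joint passes its speed limit or range.

### The arm

A 6-joint arm with a two-finger parallel gripper is mounted at the origin on the work surface. World frame = base frame: x ahead of the robot, y to its left, z up, the work surface at z = 0. Lengths are in mm, angles in rad, forces in N, time in s.
With the tool pointing down it reaches from about 350 to 975 mm from the base axis. Payload 4.9 kg.
Tool frame: the origin (TCP) lies between the finger pads; the fingertips stand 8 mm ahead of it and the grasp point (between the pads) lies 11 mm behind it; z points along the fingers, y is the direction in which the jaws open and shut (so a half turn about z gives the same grasp; the last joint's range is limited). The gripper opens to 85 mm and grips with 20 to 120 N. Pads are 22 mm wide; open, the fingers measure 114 mm over their backs; the gripper's body (76 mm by 85 mm) begins 54 mm behind the grasp point. The pads swing forward as they close: fully open they stand 13 mm farther back than shut.
Start: joints at [1.23, 0.053, 1.613, -0, 1.476, -0.119], TCP at [137.482, 609.672, 239.304] pointing down, gripper open.
Joint ranges: [-3.01, 3.01], [-1.01, 2.22], [0.06, 2.58], [-1.02, 4.17], [0.09, 2.62], [-3.14, 3.14]. Speed limits (rad/s): [2.57, 2.57, 3.14, 3.14, 3.14, 3.14].

### API

Orientations are given as a unit quaternion [w, x, y, z].
In Python, from cell import r, vision gives the robot as it stands.
- The arm moves only by the tool arm_command, never from a script. Its argument "deltas" is a list of rows, each a list of 7 numbers: the shift along the tool's x, y, z in m, then the turn, a rotation vector about the tool's x, y, z in degrees, then the opening, from 0 (shut) to 1 (fully open). In form: [[x, y, z, ax, ay, az, grip], ...]. A call has 1 to 8 rows; each row shifts and turns the pose as measured when the row begins, along the tool's axes as they then stand; what a row does not reach is not made up. A row lasts 1/12 s, in which the tool goes at most 41.7 mm and 7.16 degrees, less where a joint would pass 70% of its speed; a pose out of reach is approached as far as the arm can. A call with a gripper value outside its range is refused whole. The fingers move at their own pace and stop on an object; "grip_force" is the grip in N (left out, the last holds). Time passes only in rows, so rows that do not move let the fingers close. It gives the time, the measured TCP pose, the force and the opening at its end, in the units of the state.
- r.observe(): the state, without advancing time (a new reading comes with each control period).
- vision.get_image(name): name is "side" or "top"; returns a dict with "frame" (420x560x3 uint8, red, green, blue), "K" (3x3 intrinsics, pixels), "k1" (the pictures are not rectified: a ray, as slopes to the right and down, at radius r is drawn at 1 + k1 r^2 times it, then the intrinsics apply), "extrinsics" (4x4, takes a point from world to camera coordinates). Camera axes: x right, y down, z forward; pixel columns grow to the right and rows downward; lengths in mm; the calibration is good to about 2 mm. A picture is of the moment at which its call begins. There is no depth.
- r.job_done(): hands the job in, once; it reports no verdict.
The state is a dict: "t": time; "q": joint angles; "qvel": joint speeds; "effort": joint torques, N m; "tcp_pos": TCP position; "tool_rot": TCP orientation; "wrist_force": force on the tool from outside, world axes, zero at the start; "moment": the same for the moment, N m; "opening": opening from 0.0 (shut) to 1.0 (fully open).
Only numpy, scipy, OpenCV 4.12 (cv2) and the standard library are available. Lean on these libraries where they do the work, as an engineer would, in place of code of your own. Each camera call takes 0.05 s, during which the arm holds its last target.

## Working session

There is one attempt and no reset: what is moved stays moved. The work goes in short steps, Python scripts to look and compute and a tool call to move; the robot and the scene stay as the last step left them, time stands still between calls to the robot, and variables do not carry over. Pictures are saved under pics/ and viewed, and the job is handed in when it is done.

Besides the shell and the picture viewer there is one more tool, called after ">>>" as name([rows], argument=value, ...), one row to a line, values as JSON. arm_command: Moves the arm, as the interface text tells. Its arguments: {"type":"object","properties":{"deltas":{"type":"array"},"grip_force":{"type":"number"}},"required":["deltas"]}

```bash
ls; mkdir -p pics; python3 - <<'E'
from cell import r, vision
import cv2
print(r.observe())
for n in ("top","side"):
    d=vision.get_image(n); cv2.imwrite(f"pics/{n}0.png",d["frame"][:,:,::-1]); print(n,d["K"],d["k1"],d["extrinsics"])
E
```

```text
pics
{'t': 0.0, 'q': array([ 1.23002211e+00,  5.33624243e-02,  1.61432244e+00,  1.50949926e-05,
        1.47599556e+00, -1.18995425e-01]), 'qvel': array([-0.00051594,  0.00087431,  0.00147676, -0.00113265, -0.00099078,
        0.00153334]), 'effort': array([-1.41753120e-03, -3.93665850e+01, -3.70178461e+01, -3.49766096e-04,
        7.07642699e-03,  1.63692300e-07]), 'tcp_pos': array([137.26334691, 609.10824925, 238.04256683]), 'tool_rot': array([-2.45180122e-04,  1.10662934e-01,  9.93857447e-01, -1.01470979e-03]), 'wrist_force': array([ 0.09109324,  0.87896745, -0.45457243]), 'moment': array([ 0.04900638,  0.0308144 , -0.00991991]), 'opening': 0.9963118356997474}
top [[484.23576004   0.         289.526654  ]
 [  0.         484.23576004 204.46964224]
 [  0.           0.           1.        ]] -0.036289902259914776 [[ 2.34803758e-02 -9.99721214e-01  2.48301576e-03 -2.94072270e+01]
 [-9.87120977e-01 -2.35774286e-02 -1.58228574e-01  5.31690667e+02]
 [ 1.58243005e-01  1.26422943e-03 -9.87399389e-01  1.10065015e+03]
 [ 0.00000000e+00  0.00000000e+00  0.00000000e+00  1.00000000e+00]]
side [[407.16667789   0.         276.99849782]
 [  0.         407.16667789 209.63556486]
 [  0.           0.           1.        ]] 0.03937160953867065 [[-7.09832797e-01 -7.04080773e-01 -2.01907513e-02  3.61566602e+02]
 [-4.10809935e-01  4.37110511e-01 -8.00105992e-01  2.77514287e+02]
 [ 5.72164834e-01 -5.59646912e-01 -5.99518753e-01  4.89417291e+02]
 [ 0.00000000e+00  0.00000000e+00  0.00000000e+00  1.00000000e+00]]
```

View pics/top0.png

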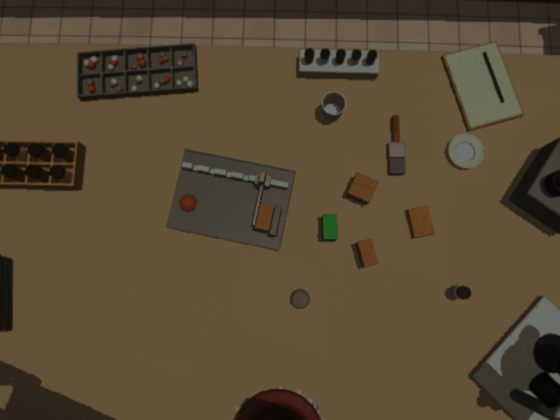

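View pics/side0.png

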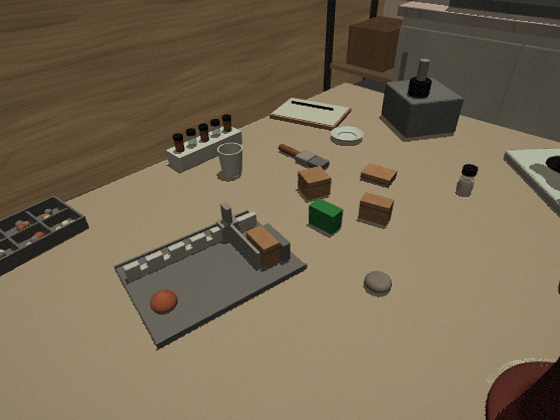

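The top view shows the tray at about (232,200), with the stop's tab near (263,180), the row box near (264,217) and the shell at (188,203). The three brown candidates are at (363,188) square, (421,222) flat and (368,253) small, plus a green decoy at (330,227). Next I'll enlarge these regions.

```bash
python3 - <<'E'
import cv2,numpy as np
def crop(n,x0,y0,x1,y1,s,out):
    im=cv2.imread(n)[y0:y1,x0:x1].astype(float)*1.8
    im=np.clip(im,0,255).astype(np.uint8)
    cv2.imwrite(out,cv2.resize(im,None,fx=s,fy=s,interpolation=cv2.INTER_CUBIC))
crop("pics/top0.png",160,140,310,255,5,"pics/top0a.png")
crop("pics/top0.png",310,165,440,275,5,"pics/top0b.png")
crop("pics/side0.png",110,190,310,335,4,"pics/side0a.png")
crop("pics/side0.png",290,150,410,240,6,"pics/side0b.png")
E
```

```text
(no output)
```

View pics/top0a.png

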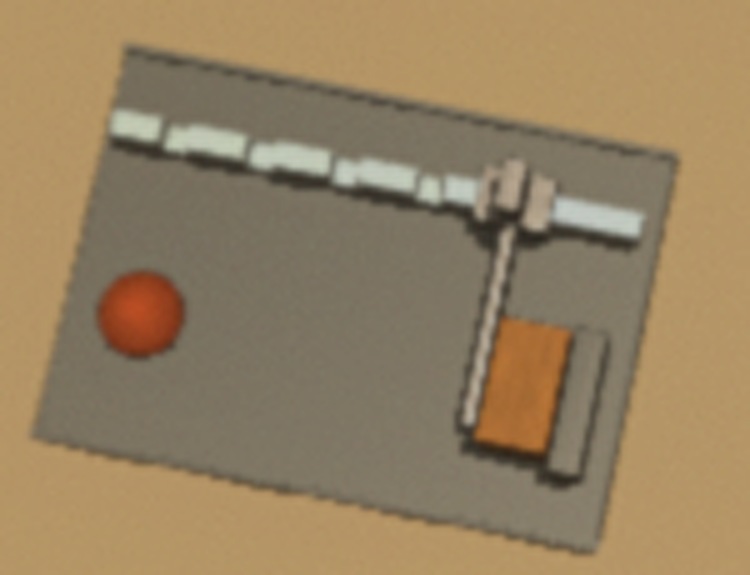

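View pics/top0b.png

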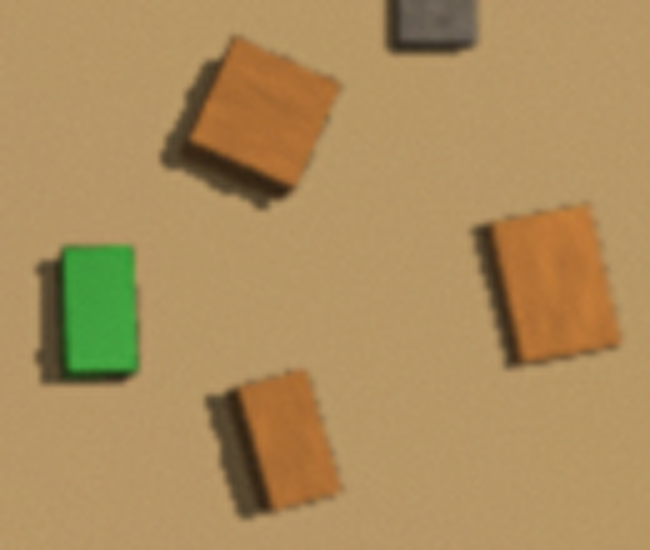

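View pics/side0a.png

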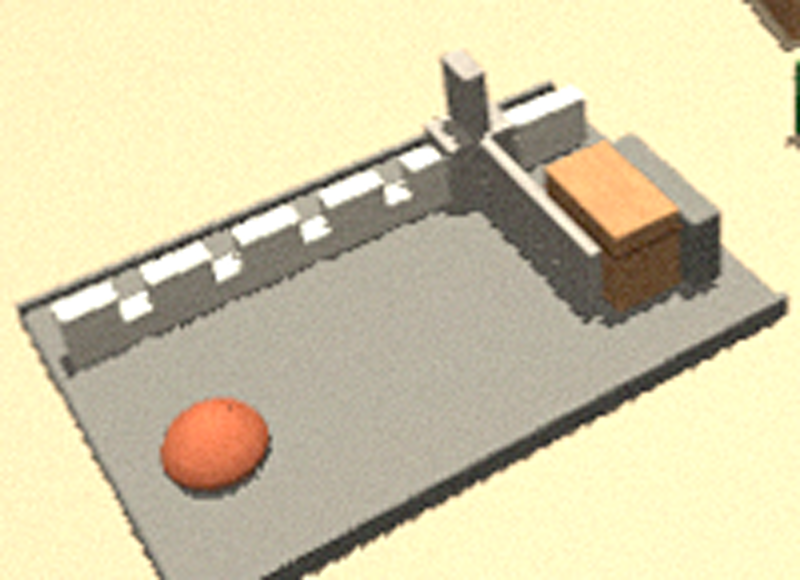

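View pics/side0b.png

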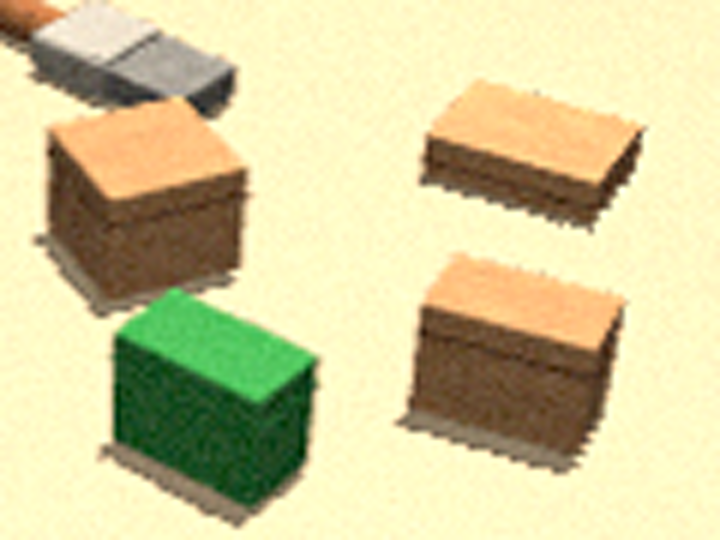

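The small brown box at top pixel (368,253) matches the row box; the others are square, flat or green. The stop sits in the first notch. Next, metric poses.

```bash
cat > h.py <<'E'
import numpy as np,cv2
from scipy.spatial.transform import Rotation as R
def cam(d):
    return d["K"],d["k1"],d["extrinsics"]
def ray(d,uv):
    K,k1,E=cam(d); uv=np.atleast_2d(np.float64(uv))
    p=cv2.undistortPoints(uv.reshape(-1,1,2),K,np.array([k1,0,0,0.])).reshape(-1,2)
    v=np.c_[p,np.ones(len(p))]@E[:3,:3]; o=-E[:3,:3].T@E[:3,3]
    return o,v
def plane(d,uv,z):
    o,v=ray(d,uv); return (o+v*((z-o[2])/v[:,2])[:,None])[:,:2]
def proj(d,X):
    K,k1,E=cam(d); X=np.atleast_2d(np.float64(X))
    rv=cv2.Rodrigues(E[:3,:3])[0]
    return cv2.projectPoints(X.reshape(-1,1,3),rv,E[:3,3],K,np.array([k1,0,0,0.]))[0].reshape(-1,2)
def rect(d,mask,z):
    "largest contour, cast on plane z, min area rect in mm"
    cs,_=cv2.findContours(cv2.resize(mask,None,fx=4,fy=4,interpolation=cv2.INTER_CUBIC)//128*255,cv2.RETR_EXTERNAL,cv2.CHAIN_APPROX_NONE)
    c=max(cs,key=cv2.contourArea).reshape(-1,2)
    p=plane(d,(c+0.5)/4-0.5,z)
    M=cv2.minAreaRect((p).astype(np.float32))
    return M
# tray pose by side-lines etc
def unc(u,s,x0,y0): return (np.float64(u)+.5)/s-.5+np.array([x0,y0])
E
python3 - <<'E'
from h import *; from cell import r,vision
import pickle
T=vision.get_image("top");S=vision.get_image("side"); pickle.dump((T,S),open("im0.pkl","wb"))
c=unc([(127,47),(678,155),(598,550),(33,437)],5,160,140)
P=plane(T,c,8);print("tray",P.round(1),P.mean(0))
for i in range(4): print(np.linalg.norm(P[i]-P[i-1]), np.degrees(np.arctan2(*(P[i]-P[i-1])[::-1])))
cs=unc([(20,308),(552,87),(786,308)],4,110,190)
print("side",plane(S,cs,8).round(1))
hsv=cv2.cvtColor(T["frame"],cv2.COLOR_RGB2HSV)
for (u,v) in [(264,217),(368,253),(363,188),(421,222),(232,230),(290,230)]: print(u,v,hsv[v,u],T["frame"][v,u])
E
```

```text
tray [[670.9 245.9]
 [622.5 -28.7]
 [427.6   5.4]
 [475.4 280.1]] [549.11572274 125.66917276]
198.4741973911567 -9.944474158578666
278.85223318849506 -100.0139212052247
197.80504569003833 170.0587587804485
278.8633862205847 80.1235667979015
side [[673.8 246. ]
 [622.6 -26.7]
 [425.7  10.8]]
264 217 [ 14 178  93] [93 59 28]
368 253 [ 14 179  94] [94 59 28]
363 188 [ 15 180  95] [95 61 28]
421 222 [ 15 178 103] [103  66  31]
232 230 [22 54 71] [71 67 56]
290 230 [ 18 112 100] [100  83  56]
```

```bash
python3 - <<'E'
from h import *; import pickle
T,S=pickle.load(open("im0.pkl","rb"))
yaw=np.radians(-9.97);c=np.array([549.1,125.7]);Rt=np.array([[np.cos(yaw),-np.sin(yaw)],[np.sin(yaw),np.cos(yaw)]])
def masks(d,vmin):
    h=cv2.cvtColor(d["frame"],cv2.COLOR_RGB2HSV); return (cv2.inRange(h,(8,150,vmin),(18,255,255)))
for nm,d,vm,boxes in (("top",T,70,dict(row=(250,195,285,240,54),new=(350,230,390,275,46),sq=(340,165,385,210,46),flat=(400,195,440,245,20))),
                   ("side",S,60,{})):
    m=masks(d,vm)
    for k,(a,b,e,f,z) in boxes.items():
        mm=np.zeros_like(m);mm[b:f,a:e]=m[b:f,a:e]
        M=rect(d,mm,z);p=np.array(M[0]);print(nm,k,np.round(M[0],1),np.round(M[1],1),round(M[2],2),"tray",((p-c)@Rt).round(1))
# tab top in the two views
tt=unc([(508,164),(527,164),(512,209),(498,200)],5,160,140)
print("tab top", ((plane(T,unc([(513,184)],5,160,140),80)-c)@Rt))
ss=unc([(463,66)],4,110,190); print("tab side",((plane(S,ss,80)-c)@Rt))
X=[(55,-69,80)]; 
w=lambda q: np.r_[Rt@np.array(q[:2])+c,q[2]]
for q in [(43,-75,80),(67,-75,80),(67,-63,80),(43,-63,80),(55,-69,80)]:
    print(q,(proj(T,w(q))-[160,140])*5+2,(proj(S,w(q))-[110,190])*4+1.5)
print("stop", w((55,-69,62)),"next",w((55,-27,62)))
# side view box tops: corners
nb=unc([(463,255),(624,302),(600,352),(421,305)],6,290,150)
P=plane(S,nb,46);print("new side",P.round(1),P.mean(0))
rb=unc([(600,143),(680,212),(614,246),(546,172)],4,110,190)
P=plane(S,rb,54);print("row side",P.round(1),P.mean(0),((P.mean(0)-c)@Rt))
E
```

```text
top row [500.5  41.7] [34.  58.8] 79.93 tray [-33.4 -91.2]
top new [ 423.3 -200.3] [60.4 34.3] 15.93 tray [ -67.5 -342.9]
top sq [ 578.4 -188.7] [56.6 56.3] 66.91 tray [  83.3 -304.6]
top flat [ 502.6 -333. ] [71.1 50.1] 11.27 tray [  33.6 -459.9]
tab top [[ 53.96600965 -69.80557296]]
tab side [[ 53.24956316 -66.12770355]]
(43, -75, 80) [[519.16227608 209.03698032]] [[490.95284237  69.73015632]]
(67, -75, 80) [[529.81238756 159.07919505]] [[465.05905225  45.33652347]]
(67, -63, 80) [[504.36578433 154.09238301]] [[442.50367396  54.35658107]]
(43, -63, 80) [[493.63241501 204.01508674]] [[468.11451404  79.12308394]]
(55, -69, 80) [[511.7493557  181.51204414]] [[466.56608721  61.99146829]]
stop [591.32327653  48.2197127   62.        ] next [598.59484194  89.58545138  62.        ]
new side [[ 453.7 -206.7]
 [ 399.1 -219.8]
 [ 389.7 -190.6]
 [ 446.8 -172.9]] [ 422.32079612 -197.5000332 ]
row side [[527.4  25.4]
 [467.6  34.1]
 [472.7  68.8]
 [530.   56.2]] [499.39722495  46.11643045] [-35.17368745 -86.98690765]
```

```bash
cat > g.py <<'E'
import sys,numpy as np
from scipy.spatial.transform import Rotation as R
from cell import r
# usage: g.py tx ty tz jawyaw_deg  (world TCP target mm, world angle of tool y axis, tool pointing down)
def rem(t,jaw):
    o=r.observe(); q=o["tool_rot"]; A=R.from_quat([q[1],q[2],q[3],q[0]])
    y=A.as_matrix()[:,1]
    cur=np.degrees(np.arctan2(y[1],y[0]))
    jaw=cur+((jaw-cur+90)%180-90)
    a=np.radians(jaw); Y=np.array([np.cos(a),np.sin(a),0]);Z=np.array([0,0,-1.]);X=np.cross(Y,Z)
    B=R.from_matrix(np.c_[X,Y,Z])
    print("t",round(o["t"],2),"pos",o["tcp_pos"].round(1),"jaw",round(cur,2),"F",o["wrist_force"].round(1),"M",o["moment"].round(2),"open",round(o["opening"],3),"q",o["q"].round(2))
    print("tool delta mm",A.inv().apply(np.array(t)-o["tcp_pos"]).round(1),"rotvec deg",np.degrees((A.inv()*B).as_rotvec()).round(2))
rem([float(v) for v in sys.argv[1:4]],float(sys.argv[4]))
E
python3 g.py 591.3 48.2 150 80.03
```

```text
t 0.2 pos [137.4 609.3 238.5] jaw 77.29 F [-0.6 -0.2  0.6] M [-0.03  0.   -0.04] open 1.001 q [ 1.23  0.05  1.61  0.    1.48 -0.12]
tool delta mm [-566.3 -447.4   89. ] rotvec deg [-0.08 -0.01 -2.74]
```

>>> arm_command([
  [-0.03,-0.024,0,0,0,-0.4,1],
  [-0.03,-0.024,0,0,0,-0.4,1],
  [-0.03,-0.024,0,0,0,-0.4,1],
  [-0.03,-0.024,0,0,0,-0.4,1],
  [-0.03,-0.024,0,0,0,-0.4,1],
  [-0.03,-0.024,0,0,0,-0.4,1],
  [-0.03,-0.024,0,0,0,-0.4,1],
  [-0.03,-0.024,0,0,0,0,1],
], grip_force=60)

```text
t: 0.87
tcp_pos: [337.4, 369.4, 235.3]
tool_rot: [-0.001, 0.078, 0.997, -0.001]
wrist_force: [0.7, 0.5, 0.8]
opening: 1.001
```

```bash
python3 g.py 591.3 48.2 150 80.03
```

```text
t 0.87 pos [337.4 369.4 235.3] jaw 81.07 F [0.7 0.5 0.8] M [-0.06 -0.02 -0.02] open 1.001 q [ 0.68 -0.25  1.9   0.    1.49 -0.73]
tool delta mm [-300.9 -277.7   85.3] rotvec deg [-0.15 -0.15  1.04]
```

>>> arm_command([
  [-0.029,-0.027,0,0,0,0.2,1],
  [-0.029,-0.027,0.005,0,0,0.1,1],
  [-0.029,-0.027,0.008,0,0,0.1,1],
  [-0.029,-0.027,0.008,0,0,0.1,1],
  [-0.029,-0.027,0.008,0,0,0,1],
  [-0.029,-0.027,0.008,0,0,0,1],
  [-0.029,-0.027,0.008,0,0,0,1],
  [-0.029,-0.027,0.008,0,0,0,1],
])

```text
t: 1.53
tcp_pos: [537.1, 108.2, 184.4]
tool_rot: [0.003, 0.082, 0.997, 0.001]
wrist_force: [1.3, 0.8, -0.0]
opening: 1.001
```

```bash
python3 g.py 591.3 48.2 150 80.03
```

```text
t 1.53 pos [537.1 108.2 184.4] jaw 80.55 F [ 1.3  0.8 -0. ] M [ 0.03 -0.02 -0.01] open 1.001 q [ 0.06 -0.1   1.85  0.    1.38 -1.34]
tool delta mm [-63.2 -50.4  34.5] rotvec deg [0.16 0.28 0.52]
```

>>> arm_command([
  [-0.025,-0.02,0.014,0,0,0,0.6],
  [-0.02,-0.016,0.01,0,0,0,0.6],
  [-0.008,-0.006,0.005,0,0,0,0.6],
  [0,0,0,0,0,0,0.6],
  [0,0,0,0,0,0,0.6],
])

```text
t: 1.95
tcp_pos: [586.2, 48.3, 151.5]
tool_rot: [0.001, 0.087, 0.996, 0.001]
wrist_force: [0.5, -0.0, -0.2]
opening: 0.603
```

```bash
python3 g.py 591.3 48.2 130 80.03; python3 - <<'E'
from h import *; from cell import r,vision
for n in ("top","side"):
    d=vision.get_image(n);f=d["frame"][:,:,::-1].astype(float)*1.7
    a=(160,90,360,240) if n=="top" else (110,130,310,280)
    im=np.clip(f,0,255).astype(np.uint8)[a[1]:a[3],a[0]:a[2]]
    cv2.imwrite(f"pics/{n}1.png",cv2.resize(im,None,fx=4,fy=4,interpolation=cv2.INTER_CUBIC))
E
```

```text
t 1.95 pos [586.2  48.3 151.5] jaw 79.96 F [ 0.5 -0.  -0.2] M [0.09 0.01 0.03] open 0.603 q [-0.04  0.03  1.78  0.    1.32 -1.44]
tool delta mm [-5.   0.7 21.6] rotvec deg [ 0.08  0.11 -0.07]
```

View pics/side1.png

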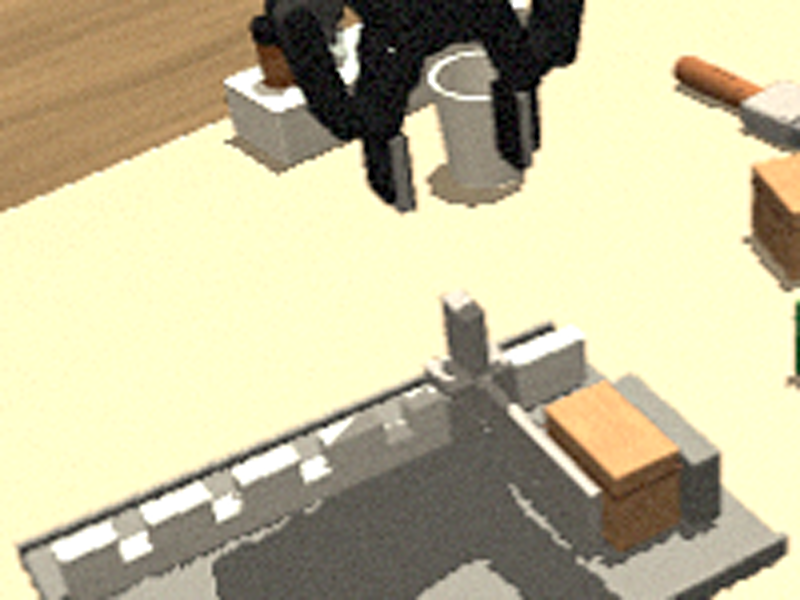

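View pics/top1.png

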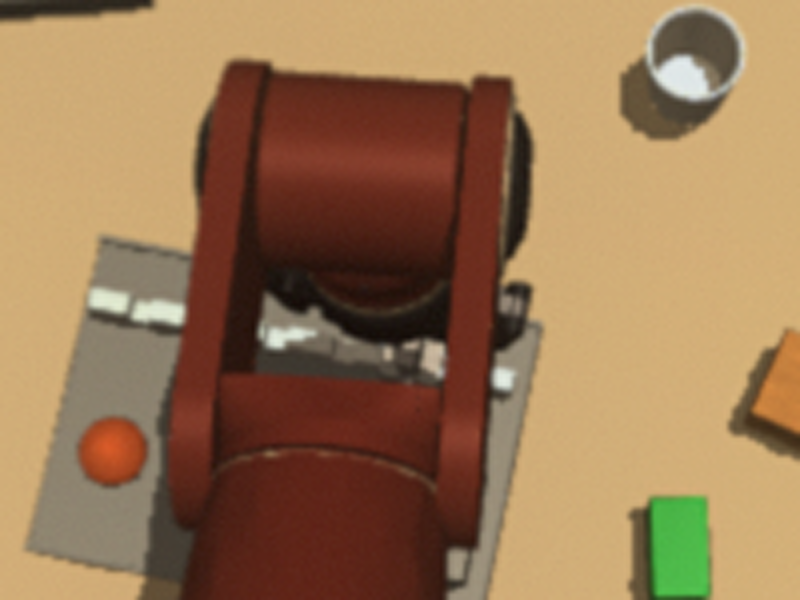

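Side view: the open fingers (390..525, centre ≈458) straddle the tab (≈463). I'm lowering the gripper now.

>>> arm_command([
  [-0.003,0,0.02,0,0,0,0.55],
  [-0.002,0,0.022,0,0,0,0.5],
  [0,0,0.022,0,0,0,0.5],
  [0,0,0.016,0,0,0,0.5],
  [0,0,0.008,0,0,0,0.5],
  [0,0,0,0,0,0,0.5],
])

```text
t: 2.55
tcp_pos: [592.0, 57.4, 69.3]
tool_rot: [0.008, 0.081, 0.997, 0.002]
wrist_force: [-0.4, -0.3, 0.5]
opening: 0.499
```

```bash
python3 g.py 591.3 48.2 58 80.03; python3 - <<'E'
from h import *; from cell import r,vision
for n in ("side",):
    d=vision.get_image(n);f=d["frame"][:,:,::-1].astype(float)*1.7
    a=(150,150,310,270)
    im=np.clip(f,0,255).astype(np.uint8)[a[1]:a[3],a[0]:a[2]]
    cv2.imwrite(f"pics/{n}2.png",cv2.resize(im,None,fx=5,fy=5,interpolation=cv2.INTER_CUBIC))
E
```

```text
t 2.55 pos [592.   57.4  69.3] jaw 80.73 F [-0.4 -0.3  0.5] M [-0.02  0.07 -0.02] open 0.499 q [-0.03  0.14  1.82  0.    1.17 -1.44]
tool delta mm [-0.6 -9.3 11.3] rotvec deg [0.29 0.87 0.7 ]
```

View pics/side2.png

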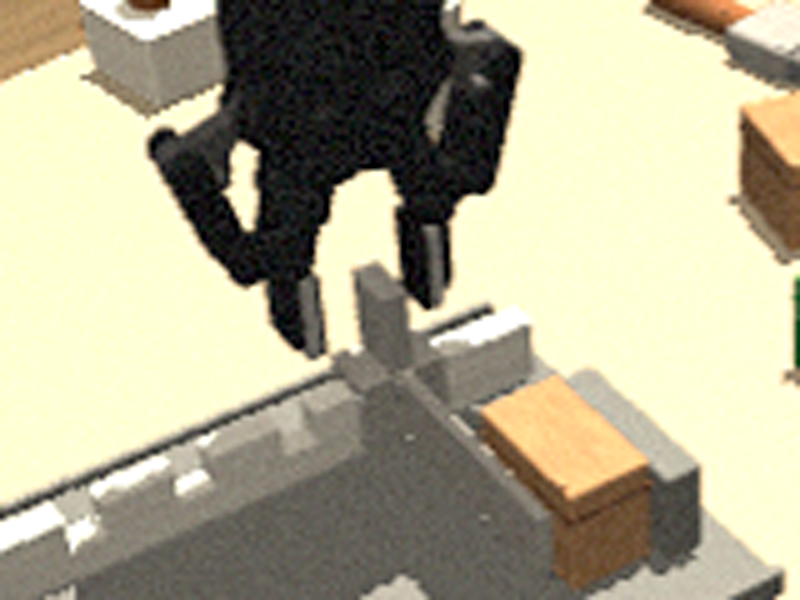

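The tool drifted +9 mm in y during the descent, so the tab is now nearer the right finger. I'll correct this before going on.

>>> arm_command([
  [0,-0.006,0,0,0,0.3,0.5],
  [0,-0.003,0.003,0.2,0.5,0.2,0.5],
  [0,0,0.003,0,0,0,0.5],
  [0,0,0,0,0,0,0.5],
])

```text
t: 2.93
tcp_pos: [593.5, 48.9, 69.1]
tool_rot: [0.007, 0.085, 0.996, 0.001]
wrist_force: [-0.6, 0.3, -0.2]
opening: 0.502
```

```bash
python3 g.py 591.3 48.2 58 80.03
```

```text
t 2.93 pos [593.5  48.9  69.1] jaw 80.3 F [-0.6  0.3 -0.2] M [-0.04 -0.    0.03] open 0.502 q [-0.04  0.14  1.82  0.    1.17 -1.44]
tool delta mm [ 2.2 -1.1 11.1] rotvec deg [0.14 0.83 0.27]
```

>>> arm_command([
  [0.002,-0.001,0.006,0,0.6,0.2,0.5],
  [0,0,0.005,0,0.4,0,0.5],
  [0,0,0.003,0,0.2,0,0.5],
  [0,0,0,0,0,0,0.5],
])

```text
t: 3.27
tcp_pos: [592.6, 47.6, 55.5]
tool_rot: [-0.003, 0.087, 0.996, 0.002]
wrist_force: [0.4, 0.2, -0.2]
opening: 0.503
```

```bash
python3 g.py 591.3 48.2 58 80.03
```

```text
t 3.27 pos [592.6  47.6  55.5] jaw 80.02 F [ 0.4  0.2 -0.2] M [-0.01  0.03  0.03] open 0.503 q [-0.05  0.17  1.82  0.    1.16 -1.44]
tool delta mm [ 1.4  0.3 -2.5] rotvec deg [ 0.17 -0.31 -0.01]
```

>>> arm_command([
  [0.001,0,-0.003,0,0,0,0.3],
  [0,0,0,0,0,0,0.2],
  [0,0,0,0,0,0,0],
  [0,0,0,0,0,0,0],
  [0,0,0,0,0,0,0],
  [0,0,0,0,0,0,0],
], grip_force=50)

```text
t: 3.77
tcp_pos: [591.2, 48.0, 58.0]
tool_rot: [-0.003, 0.087, 0.996, 0.002]
wrist_force: [1.0, 0.1, -1.9]
opening: 0.134
```

```bash
python3 g.py 591.3 48.2 58 80.03
```

```text
t 3.77 pos [591.2  48.   58. ] jaw 80.03 F [ 1.   0.1 -1.9] M [ 0.01 -0.04  0.01] open 0.134 q [-0.05  0.16  1.82  0.    1.17 -1.44]
tool delta mm [-0.   0.2 -0. ] rotvec deg [ 0.17 -0.37 -0.  ]
```

Gripped at opening 0.134 (≈11.4 mm). Next I'll lift by about 17 mm.

>>> arm_command([
  [0,0,-0.005,0,0,0,0],
  [0,0,-0.005,0,0,0,0],
  [0,0,-0.004,0,0,0,0],
  [0,0,0,0,0,0,0],
])

```text
t: 4.1
tcp_pos: [589.9, 48.1, 71.9]
tool_rot: [-0.005, 0.087, 0.996, 0.002]
wrist_force: [0.7, 0.4, -2.4]
opening: 0.129
```

```bash
python3 g.py 591.2 48.0 76 80.03
```

```text
t 4.1 pos [589.9  48.1  71.9] jaw 80.03 F [ 0.7  0.4 -2.4] M [-0.04 -0.07  0.04] open 0.129 q [-0.05  0.14  1.81  0.    1.2  -1.44]
tool delta mm [-1.2  0.2 -4.2] rotvec deg [ 0.15 -0.56  0.  ]
```

>>> arm_command([
  [-0.001,0,-0.004,0,-0.3,0,0],
  [0,0,-0.001,0,-0.2,0,0],
  [0,0,0,0,0,0,0],
])

```text
t: 4.35
tcp_pos: [591.0, 47.7, 77.7]
tool_rot: [0.0, 0.087, 0.996, 0.001]
wrist_force: [-0.8, -0.0, -2.1]
opening: 0.137
```

```bash
python3 g.py 598.5 89.4 76 80.03; cat > pic.py <<'E'
import sys; from h import *; from cell import r,vision
n,out=sys.argv[1:3]; a=[int(v) for v in sys.argv[3:7]]; s=int(sys.argv[7])
d=vision.get_image(n);f=d["frame"][:,:,::-1].astype(float)*1.8
im=np.clip(f,0,255).astype(np.uint8)[a[1]:a[3],a[0]:a[2]]
cv2.imwrite(f"pics/{out}.png",cv2.resize(im,None,fx=s,fy=s,interpolation=cv2.INTER_CUBIC))
E
python3 pic.py side side3 150 150 310 270 5
```

```text
t 4.35 pos [591.   47.7  77.7] jaw 80.03 F [-0.8 -0.  -2.1] M [-0.05 -0.02  0.03] open 0.137 q [-0.05  0.13  1.81  0.    1.2  -1.44]
tool delta mm [-0.1 42.3  1.8] rotvec deg [0.14 0.01 0.  ]
```

View pics/side3.png

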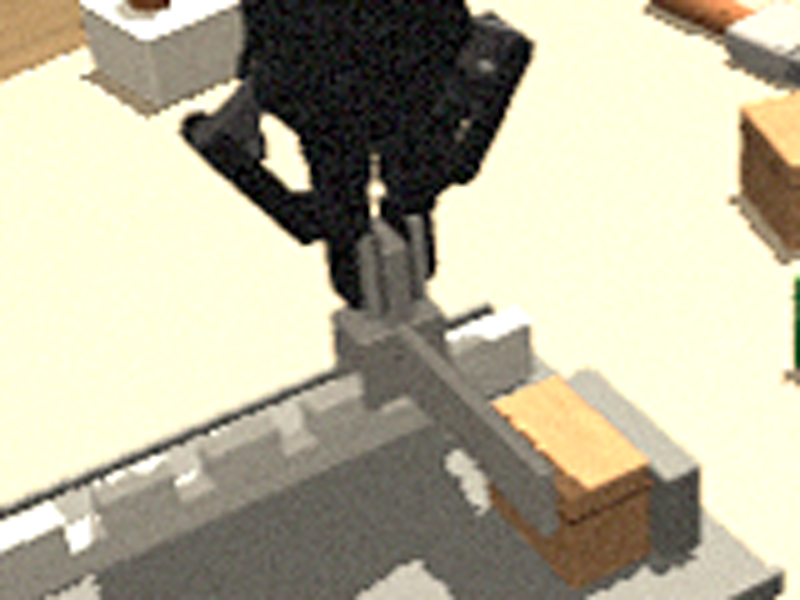

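The stop is lifted about 19 mm and level, with its skirts still straddling the rail. Next, the 42 mm shift along +y.

>>> arm_command([
  [0,0.008,0.001,0,0,0,0],
  [0,0.009,0.001,0,0,0,0],
  [0,0.009,0,0,0,0,0],
  [0,0.008,0,0,0,0,0],
  [0,0.004,0,0,0,0,0],
  [0,0,0,0,0,0,0],
  [0,0,0,0,0,0,0],
])

```text
t: 4.98
tcp_pos: [597.9, 90.5, 74.7]
tool_rot: [-0.0, 0.086, 0.996, 0.001]
wrist_force: [-0.9, -0.3, -2.7]
opening: 0.13
```

```bash
python3 g.py 598.5 89.4 76 80.03
```

```text
t 4.98 pos [597.9  90.5  74.7] jaw 80.11 F [-0.9 -0.3 -2.7] M [-0.04 -0.01 -0.01] open 0.13 q [ 0.03  0.16  1.79  0.    1.2  -1.37]
tool delta mm [-0.8 -1.  -1.3] rotvec deg [ 0.16 -0.07  0.08]
```

>>> arm_command([
  [-0.0005,-0.001,0.002,0,0,0,0],
  [0,0,0.003,0,0,0,0],
  [0,0,0.003,0,0,0,0],
  [0,0,0,0,0,0,0],
])

```text
t: 5.32
tcp_pos: [598.2, 89.0, 65.8]
tool_rot: [-0.001, 0.086, 0.996, 0.001]
wrist_force: [-0.1, 0.3, -2.5]
opening: 0.132
```

```bash
python3 g.py 598.5 89.4 58 80.03;python3 pic.py side side4 150 150 310 270 5
```

```text
t 5.32 pos [598.2  89.   65.8] jaw 80.11 F [-0.1  0.3 -2.5] M [0.02 0.   0.  ] open 0.132 q [ 0.02  0.17  1.79  0.    1.18 -1.38]
tool delta mm [-0.2  0.5  7.8] rotvec deg [ 0.12 -0.07  0.08]
```

View pics/side4.png

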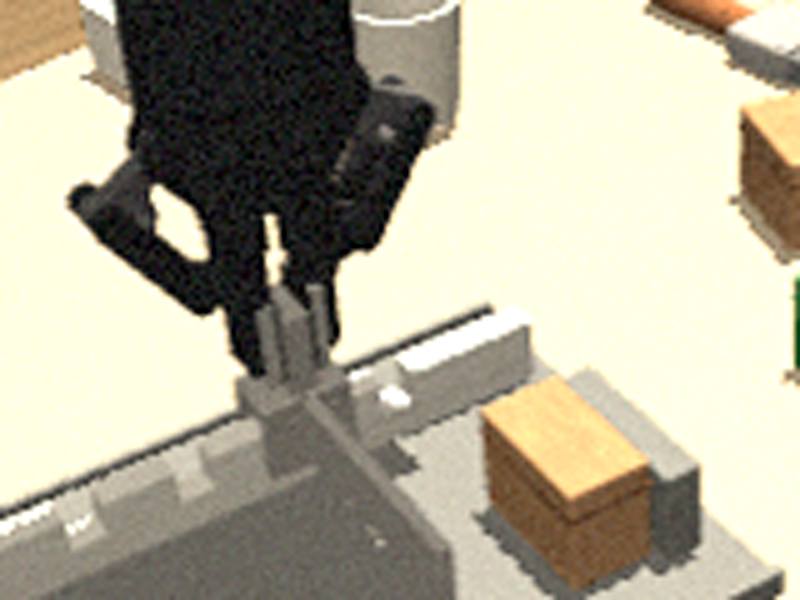

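The tongue is already 4 mm into the second notch with no contact force. I'll keep lowering.

>>> arm_command([
  [0,0.0005,0.003,0,0,0,0],
  [0,0,0.003,0,0,0,0],
  [0,0,0.002,0,0,0,0],
  [0,0,0,0,0,0,0],
])

```text
t: 5.7
tcp_pos: [599.0, 89.3, 58.0]
tool_rot: [0.0, 0.087, 0.996, 0.002]
wrist_force: [-0.9, 0.7, -2.0]
opening: 0.131
```

```bash
python3 g.py 598.5 89.4 58 80.03
```

```text
t 5.7 pos [599.   89.3  58. ] jaw 80.04 F [-0.9  0.7 -2. ] M [ 0.06 -0.04 -0.01] open 0.131 q [ 0.02  0.18  1.79  0.    1.17 -1.37]
tool delta mm [ 0.5  0.  -0. ] rotvec deg [0.19 0.01 0.01]
```

>>> arm_command([
  [0,0,0.001,0,0,0,0],
  [0,0,0,0,0,0,0],
  [0,0,0,0,0,0,0.2],
  [0,0,0,0,0,0,0.35],
  [0,0,0,0,0,0,0.45],
  [0,0,0,0,0,0,0.45],
])

```text
t: 6.2
tcp_pos: [600.6, 89.0, 59.3]
tool_rot: [0.002, 0.087, 0.996, 0.001]
wrist_force: [-0.4, -0.0, 0.4]
opening: 0.452
```

```bash
python3 g.py 598.5 89.4 58 80.03;python3 pic.py side side5 150 150 310 270 5
```

```text
t 6.2 pos [600.6  89.   59.3] jaw 80.05 F [-0.4 -0.   0.4] M [-0.02  0.03 -0.05] open 0.452 q [ 0.02  0.18  1.79  0.    1.17 -1.37]
tool delta mm [2.2 0.  1.3] rotvec deg [0.18 0.2  0.01]
```

View pics/side5.png

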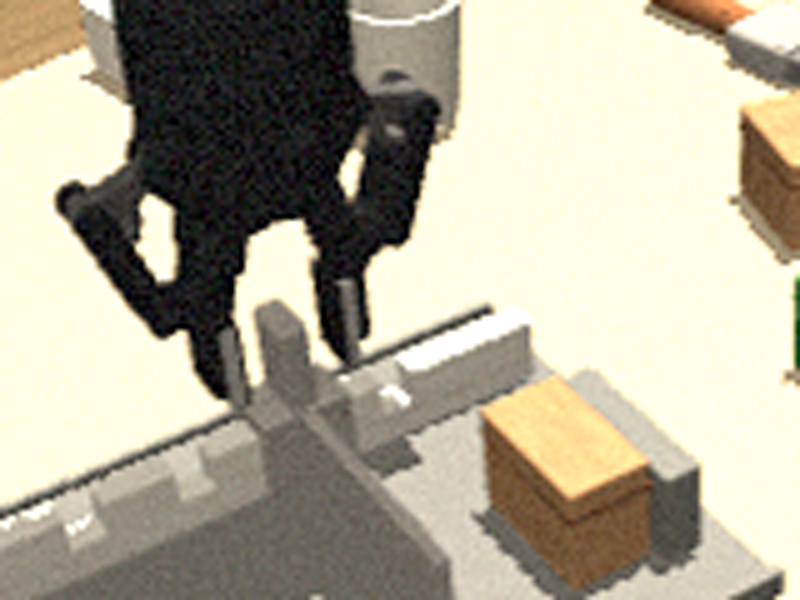

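The stop is released and looks seated, with its plate on the tooth tops. I'm retracting upward.

>>> arm_command([
  [0,0,-0.012,0,0,0,0.5],
  [0,0,-0.016,0,0,0,0.5],
  [0,0,-0.02,0,0,0,0.5],
  [0,0,-0.03,0,0,0,0.6],
  [0,0,-0.03,0,0,0,0.8],
  [0,0,-0.025,0,0,0,0.95],
  [0,0,0,0,0,0,0.95],
])

```text
t: 6.83
tcp_pos: [598.6, 88.5, 200.2]
tool_rot: [-0.0, 0.087, 0.996, 0.001]
wrist_force: [0.9, -0.1, 1.7]
opening: 0.95
```

```bash
python3 g.py 423.3 -199.7 170 15.93;python3 pic.py side side6 150 150 310 270 5
```

```text
t 6.83 pos [598.6  88.5 200.2] jaw 80.04 F [ 0.9 -0.1  1.7] M [ 0.01 -0.03 -0.02] open 0.95 q [ 0.02  0.03  1.7   0.    1.41 -1.37]
tool delta mm [ 122.8 -314.2   29.6] rotvec deg [ 0.1  -0.08 64.11]
```

View pics/side6.png

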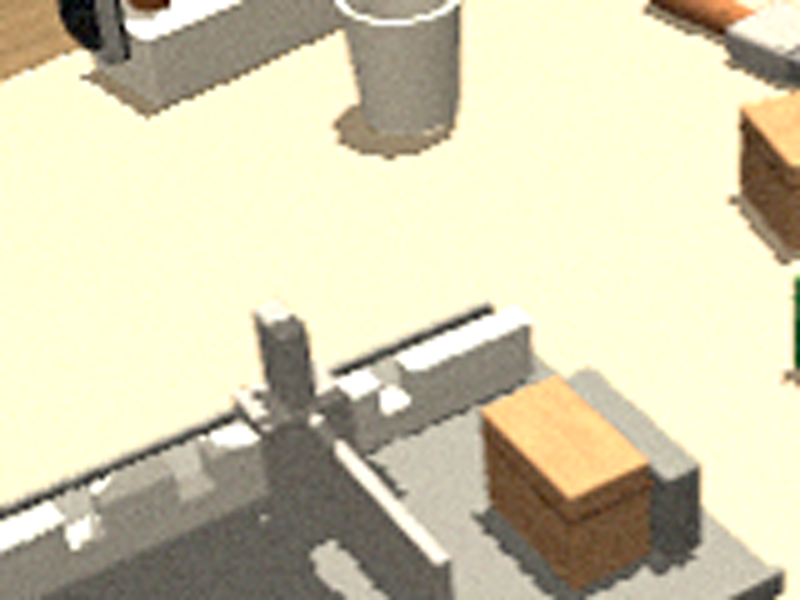

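The side view shows the stop's tab at crop (283,355), seated, with the first notch free at (390,385) and the row box unmoved. Next I'll move to the loose box.

>>> arm_command([
  [0.013,-0.033,0,0,0,7,1],
  [0.009,-0.034,0,0,0,7,1],
  [0.005,-0.035,0,0,0,7,1],
  [0,-0.035,0,0,0,7,1],
  [-0.004,-0.035,0,0,0,7,1],
  [-0.008,-0.034,0,0,0,7,1],
  [-0.012,-0.033,0,0,0,7,1],
  [-0.016,-0.031,0,0,0,7,1],
])

```text
t: 7.55
tcp_pos: [440.8, -151.5, 192.2]
tool_rot: [-0.005, 0.553, 0.833, 0.0]
wrist_force: [0.0, -0.3, 0.7]
opening: 0.998
```

```bash
python3 g.py 423.3 -199.7 130 15.93
```

```text
t 7.55 pos [ 440.8 -151.5  192.2] jaw 22.88 F [ 0.  -0.3  0.7] M [-0.03 -0.03  0.  ] open 0.998 q [-0.49 -0.3   2.02  0.    1.44 -0.89]
tool delta mm [-38.1 -34.6  62.1] rotvec deg [-0.29 -0.45  6.95]
```

>>> arm_command([
  [-0.02,-0.014,0.012,0,0,4,1],
  [-0.012,-0.014,0.018,0,0,2,1],
  [-0.004,-0.006,0.018,0,0,0.5,1],
  [0,0,0.008,0,0,0,1],
  [0,0,0,0,0,0,1],
  [0,0,0,0,0,0,1],
])

```text
t: 8.05
tcp_pos: [413.8, -201.8, 130.5]
tool_rot: [-0.007, 0.607, 0.795, -0.001]
wrist_force: [-0.7, -0.4, 0.2]
opening: 1.0
```

```bash
python3 g.py 423.3 -199.7 110 15.93;python3 pic.py side side7 280 110 420 230 5;python3 pic.py top top7 310 165 440 275 5
```

```text
t 8.05 pos [ 413.8 -201.8  130.5] jaw 15.23 F [-0.7 -0.4  0.2] M [ 0.01 -0.05 -0.04] open 1.0 q [-0.61 -0.25  2.08 -0.    1.33 -0.88]
tool delta mm [-0.7  9.9 20.4] rotvec deg [-0.56 -0.59 -0.7 ]
```

View pics/side7.png

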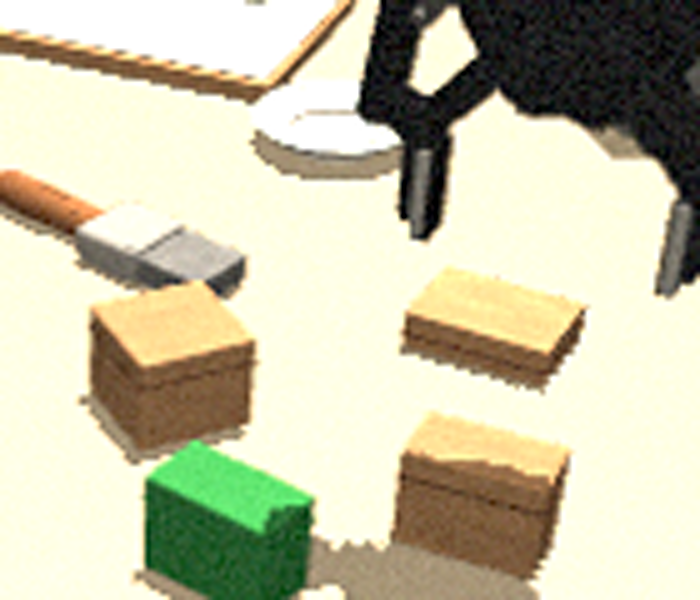

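View pics/top7.png

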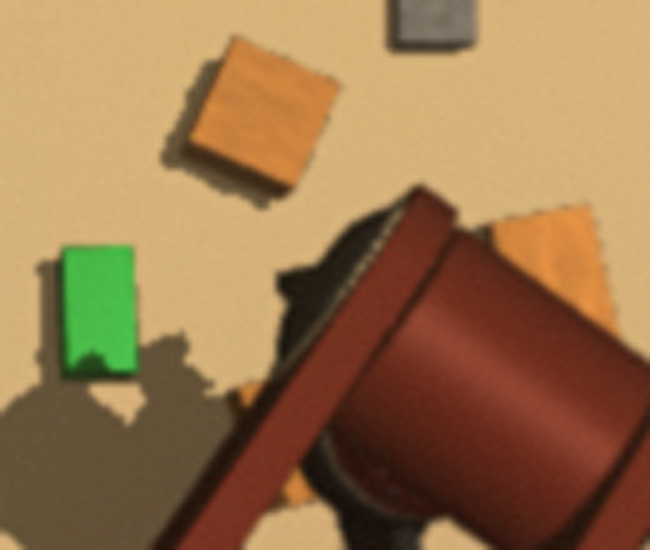

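Fingers straddle the box with about a 10 mm offset along the jaw axis. I'll correct that and descend.

>>> arm_command([
  [0,0.006,0.006,-0.3,-0.3,-0.4,1],
  [0,0.004,0.012,-0.2,-0.2,-0.3,1],
  [0,0,0.01,0,0,0,1],
  [0,0,0.005,0,0,0,1],
  [0,0,0,0,0,0,1],
])

```text
t: 8.57
tcp_pos: [429.5, -197.9, 100.6]
tool_rot: [0.005, 0.599, 0.801, 0.001]
wrist_force: [-0.1, -0.6, -0.1]
opening: 1.006
```

```bash
python3 g.py 423.3 -199.7 18 15.93
```

```text
t 8.57 pos [ 429.5 -197.9  100.6] jaw 16.4 F [-0.1 -0.6 -0.1] M [-0.    0.03 -0.07] open 1.006 q [-0.59 -0.2   2.09  0.    1.24 -0.88]
tool delta mm [ 0.6 -7.1 82.5] rotvec deg [0.41 0.38 0.47]
```

>>> arm_command([
  [0,-0.004,0.01,0.2,0.2,0.3,1],
  [0,-0.002,0.012,0,0,0,1],
  [0,0,0.01,0,0,0,1],
  [0,0,0.004,0,0,0,1],
  [0,0,0,0,0,0,1],
])

```text
t: 8.98
tcp_pos: [424.2, -199.9, 62.5]
tool_rot: [0.003, 0.601, 0.799, 0.0]
wrist_force: [0.3, -0.2, -0.7]
opening: 1.001
```

```bash
python3 g.py 423.3 -199.7 18 15.93
```

```text
t 8.98 pos [ 424.2 -199.9   62.5] jaw 16.1 F [ 0.3 -0.2 -0.7] M [-0.03 -0.01  0.  ] open 1.001 q [-0.6  -0.15  2.12  0.    1.16 -0.88]
tool delta mm [ 0.7 -1.  44.5] rotvec deg [0.23 0.24 0.17]
```

>>> arm_command([
  [0,-0.001,0.01,0,0,0,1],
  [0,0,0.012,0,0,0,1],
  [0,0,0.01,0,0,0,1],
  [0,0,0.006,0,0,0,1],
  [0,0,0,0,0,0,1],
])

```text
t: 9.4
tcp_pos: [424.0, -201.2, 22.3]
tool_rot: [0.004, 0.601, 0.799, 0.0]
wrist_force: [-0.4, -1.0, 0.3]
opening: 1.0
```

```bash
python3 g.py 423.3 -199.7 18 15.93;python3 pic.py side side8 280 110 420 230 5
```

```text
t 9.4 pos [ 424.  -201.2   22.3] jaw 16.07 F [-0.4 -1.   0.3] M [-0.02 -0.   -0.01] open 1.0 q [-0.6  -0.08  2.14  0.    1.08 -0.88]
tool delta mm [ 1.7 -0.3  4.3] rotvec deg [0.31 0.34 0.14]
```

View pics/side8.png

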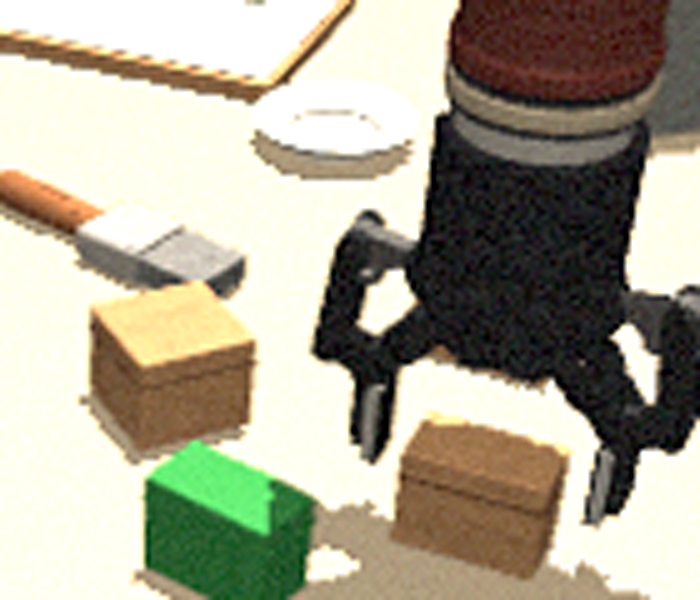

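>>> arm_command([
  [0.0015,0,0.004,0.2,0.3,0.1,1],
  [0,0,0.001,0.1,0.1,0,1],
  [0,0,0,0,0,0,0.8],
  [0,0,0,0,0,0,0.5],
  [0,0,0,0,0,0,0.5],
  [0,0,0,0,0,0,0.5],
], grip_force=25)

```text
t: 9.95
tcp_pos: [425.4, -200.7, 19.3]
tool_rot: [0.001, 0.602, 0.799, 0.0]
wrist_force: [-0.2, -0.5, -0.9]
opening: 0.695
```

```bash
python3 g.py 423.3 -199.7 18 15.93;python3 pic.py side side9 280 110 420 230 5
```

```text
t 9.95 pos [ 425.4 -200.7   19.3] jaw 15.98 F [-0.2 -0.5 -0.9] M [ 0.01 -0.03 -0.  ] open 0.695 q [-0.6  -0.07  2.13  0.    1.08 -0.88]
tool delta mm [ 1.6 -1.7  1.3] rotvec deg [0.14 0.08 0.05]
```

View pics/side9.png

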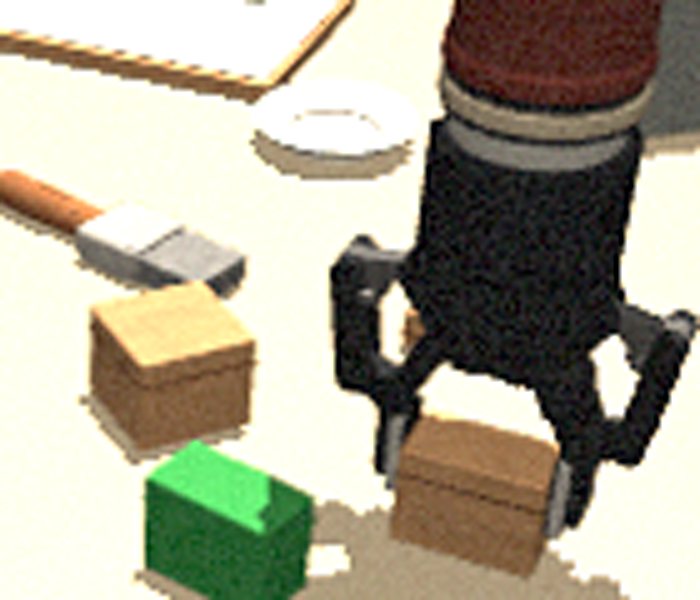

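Gripped at 0.695 (≈59 mm). Lifting now.

>>> arm_command([
  [0,0,-0.006,0,0,0,0.5],
  [0,0,-0.012,0,0,0,0.5],
  [0,0,-0.018,0,0,0,0.5],
  [0,0,-0.025,0,0,0,0.5],
  [0,0,-0.025,0,0,0,0.5],
  [0,0,-0.02,0,0,0,0.5],
  [0,0,-0.012,0,0,0,0.5],
  [0,0,0,0,0,0,0.5],
])

```text
t: 10.67
tcp_pos: [422.8, -199.1, 142.8]
tool_rot: [-0.001, 0.602, 0.798, 0.0]
wrist_force: [0.4, -0.8, -1.3]
opening: 0.694
```

```bash
python3 g.py 505.4 79.0 140 -9.97
```

```text
t 10.67 pos [ 422.8 -199.1  142.8] jaw 15.97 F [ 0.4 -0.8 -1.3] M [-0.03 -0.03  0.01] open 0.694 q [-0.6  -0.26  2.06  0.    1.34 -0.88]
tool delta mm [244.7 155.9   3.3] rotvec deg [-0.08 -0.13 25.94]
```

>>> arm_command([
  [0.012,0.008,0,0,0,2,0.5],
  [0.019,0.011,0,0,0,3,0.5],
  [0.024,0.012,0,0,0,3,0.5],
  [0.026,0.012,0,0,0,3,0.5],
  [0.026,0.011,0,0,0,3,0.5],
  [0.026,0.01,0,0,0,3,0.5],
  [0.024,0.009,0,0,0,3,0.5],
  [0.02,0.008,0,0,0,2,0.5],
])

```text
t: 11.33
tcp_pos: [486.4, -11.2, 140.0]
tool_rot: [-0.001, 0.753, 0.658, -0.001]
wrist_force: [-0.5, -1.3, -0.6]
opening: 0.699
```

```bash
python3 g.py 505.4 79.0 140 -9.97
```

```text
t 11.33 pos [486.4 -11.2 140. ] jaw -7.65 F [-0.5 -1.3 -0.6] M [-0.   -0.03 -0.02] open 0.699 q [-0.18 -0.2   2.02 -0.    1.32 -0.04]
tool delta mm [91.9  6.8 -0.1] rotvec deg [-0.17  0.04  2.32]
```

>>> arm_command([
  [0.022,0.002,0,0,0,1.2,0.5],
  [0.02,0.002,0,0,0,0.6,0.5],
  [0.018,0.002,0,0,0,0,0.5],
  [0.012,0,0,0,0,0,0.5],
  [0.006,0,0,0,0,0,0.5],
  [0,0,0,0,0,0,0.5],
  [0,0,0,0,0,0,0.5],
])

```text
t: 11.92
tcp_pos: [501.8, 73.2, 133.3]
tool_rot: [-0.004, 0.762, 0.648, -0.005]
wrist_force: [-0.1, -0.7, -0.4]
opening: 0.699
```

```bash
python3 g.py 505.4 79.0 90 -9.97;python3 pic.py side side10 150 120 310 270 5;python3 pic.py top top10 160 90 360 240 4
```

```text
t 11.92 pos [501.8  73.2 133.3] jaw -9.24 F [-0.1 -0.7 -0.4] M [-0.04  0.02  0.02] open 0.699 q [-0.   -0.13  1.98  0.    1.31  0.16]
tool delta mm [ 6.4  3.1 43.2] rotvec deg [-0.71  0.08  0.73]
```

View pics/side10.png

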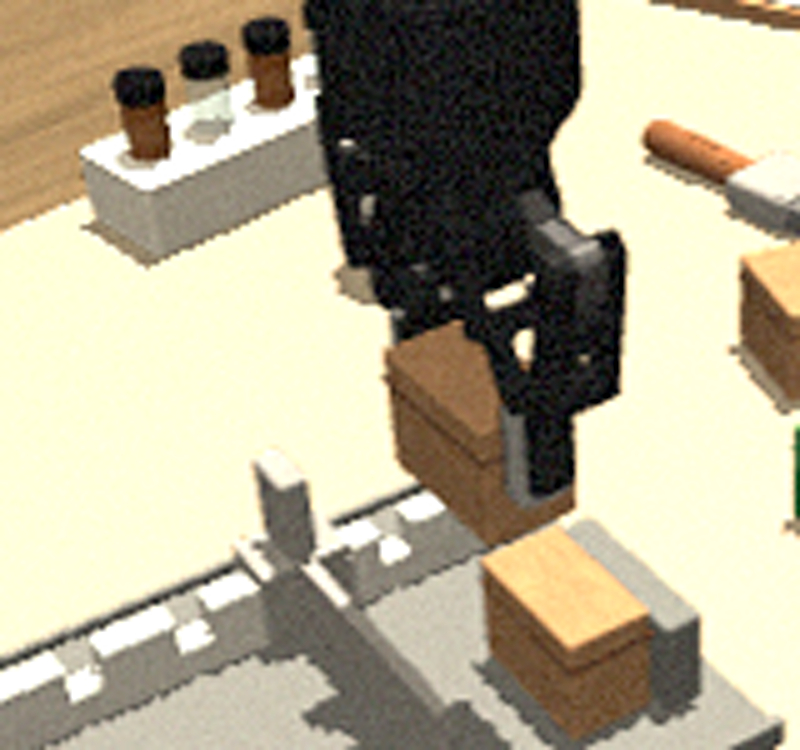

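View pics/top10.png

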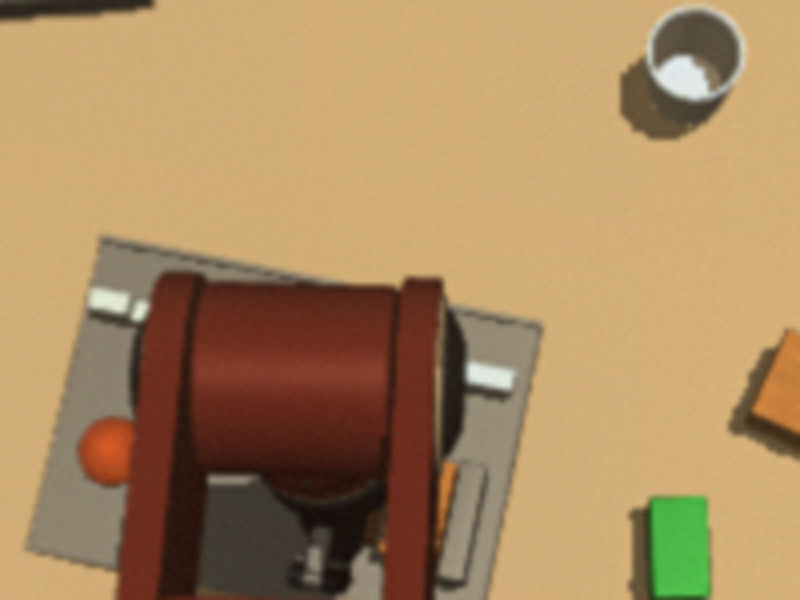

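The side view shows the held box hanging level above the gap. Held-box bottom corners are at crop (400,462), (490,545) and (573,510), the row-box top at (483..650, 525..650), and the paddle runs from (310,570). Now I'll measure them in the same view.

```bash
cat > tr.py <<'E'
from h import *
yaw=np.radians(-9.97);c=np.array([549.1,125.7]);Rt=np.array([[np.cos(yaw),-np.sin(yaw)],[np.sin(yaw),np.cos(yaw)]])
tray=lambda p:(np.asarray(p)-c)@Rt
world=lambda q:np.asarray(q)@Rt.T+c
E
python3 - <<'E'
from tr import *; import pickle
T,S=pickle.load(open("im0.pkl","rb"))
f=lambda pts,z,o: tray(plane(S,unc(pts,5,*o),z)).round(1)
print("row top",f([(560,525),(650,605),(575,650),(483,562)],54,(150,120)).tolist())
print("paddle side6",f([(345,440),(450,558),(435,565),(330,445)],44,(150,150)).tolist())
print("tab top side6", f([(272,312)],80,(150,150)).tolist())
print("held bottom",f([(402,462),(490,545),(575,508)],114,(150,120)).tolist())
print("held top",f([(388,352),(487,460)],160,(150,120)).tolist())
print("TCP tray",tray([501.8,73.2]))
E
```

```text
row top [[-4.3, -106.7], [-60.1, -107.4], [-63.7, -73.4], [-5.4, -72.8]]
paddle side6 [[21.6, -30.3], [-53.2, -29.4], [-53.1, -23.6], [22.4, -24.7]]
tab top side6 [[60.8, -26.2]]
held bottom [[-8.4, -43.9], [-63.0, -44.4], [-63.4, -76.4]]
held top [[-10.5, -42.3], [-78.0, -37.4]]
TCP tray [-37.49624418 -59.89634106]
```

```bash
python3 -c "
from tr import *; print(world([-35.2,-52]))"; python3 g.py 505.4 80.6 95 -9.97
```

```text
[505.42868089  80.57954026]
t 12.02 pos [501.9  72.7 133.4] jaw -9.3 F [ 0.2 -0.1 -1.3] M [-0.03 -0.02 -0.02] open 0.7 q [-0.   -0.13  1.98  0.    1.31  0.16]
tool delta mm [ 8.4  2.6 38.4] rotvec deg [-0.69  0.07  0.67]
```

>>> arm_command([
  [0.004,0.0015,0.006,-0.4,0,0.5,0.5],
  [0.004,0.0015,0.01,-0.3,0,0.3,0.5],
  [0,0,0.01,0,0,0,0.5],
  [0,0,0.006,0,0,0,0.5],
  [0,0,0,0,0,0,0.5],
  [0,0,0,0,0,0,0.5],
])

```text
t: 12.52
tcp_pos: [506.3, 77.3, 98.6]
tool_rot: [0.001, 0.769, 0.639, -0.0]
wrist_force: [0.3, 1.1, -0.8]
opening: 0.701
```

```bash
python3 g.py 505.4 80.6 95 -9.97
```

```text
t 12.52 pos [506.3  77.3  98.6] jaw -10.51 F [ 0.3  1.1 -0.8] M [-0.    0.    0.02] open 0.701 q [ 0.01 -0.09  2.   -0.    1.23  0.19]
tool delta mm [ 3.1 -1.5  3.6] rotvec deg [ 0.11  0.11 -0.54]
```

>>> arm_command([
  [0.003,-0.0015,0.004,0,0,-0.5,0.5],
  [0,0,0.002,0,0,0,0.5],
  [0,0,0,0,0,0,0.5],
])

```text
t: 12.77
tcp_pos: [505.4, 80.3, 92.3]
tool_rot: [0.001, 0.766, 0.643, 0.0]
wrist_force: [0.3, -0.1, -0.4]
opening: 0.699
```

```bash
python3 g.py 505.4 80.6 86 -9.97;python3 pic.py side side11 180 150 310 270 6
```

```text
t 12.77 pos [505.4  80.3  92.3] jaw -10.01 F [ 0.3 -0.1 -0.4] M [-0.   -0.03  0.03] open 0.699 q [ 0.01 -0.08  2.   -0.    1.22  0.19]
tool delta mm [ 0.3 -0.1  6.3] rotvec deg [ 0.13  0.11 -0.04]
```

View pics/side11.png

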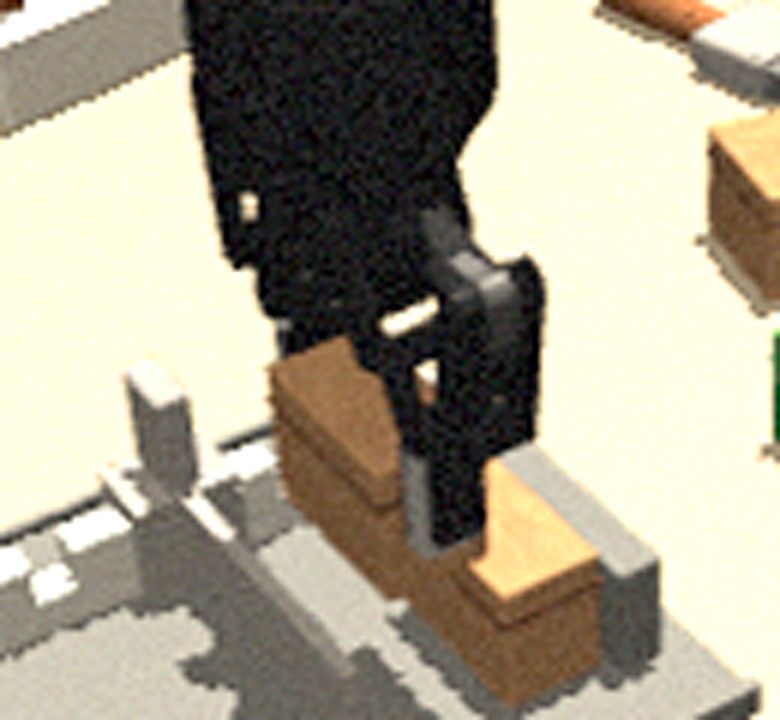

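Here the held box's far top edge runs from (270,378) to (385,502) and its far bottom edge from (283,508) to (397,600).

```bash
python3 - <<'E'
from tr import *; import pickle
T,S=pickle.load(open("im0.pkl","rb"))
f=lambda pts,z,o: tray(plane(S,unc(pts,6,*o),z)).round(1)
print("held bottom",f([(283,508),(397,600)],73,(180,150)).tolist())
print("held top",f([(271,378),(385,502)],119,(180,150)).tolist())
print("row near-left top",f([(500,624)],54,(180,150)).tolist())
print("paddle",f([(205,500),(345,668)],44,(180,150)).tolist())
print(tray([505.4,80.3]))
E
```

```text
held bottom [[-10.6, -32.0], [-63.0, -37.7]]
held top [[-10.6, -33.2], [-74.3, -30.7]]
row near-left top [[-70.2, -65.7]]
paddle [[38.5, -29.5], [-50.1, -26.4]]
[-35.17985025 -52.28028439]
```

>>> arm_command([
  [0,0,0.006,0,0,0,0.5],
  [0,0,0.006,0,0,0,0.5],
  [0,0,0.006,0,0,0,0.5],
  [0,0,0,0,0,0,0.5],
  [0,0,0,0,0,0,0.5],
])

```text
t: 13.23
tcp_pos: [506.2, 80.4, 73.4]
tool_rot: [0.002, 0.766, 0.643, 0.001]
wrist_force: [1.4, -1.1, -0.4]
opening: 0.702
```

```bash
python3 g.py 505.4 80.5 50 -9.97;python3 pic.py side side12 180 150 310 270 6
```

```text
t 13.23 pos [506.2  80.4  73.4] jaw -9.99 F [ 1.4 -1.1 -0.4] M [-0.   -0.01  0.01] open 0.702 q [ 0.01 -0.05  2.01 -0.    1.18  0.19]
tool delta mm [ 0.  -0.9 23.4] rotvec deg [ 0.24  0.09 -0.02]
```

View pics/side12.png

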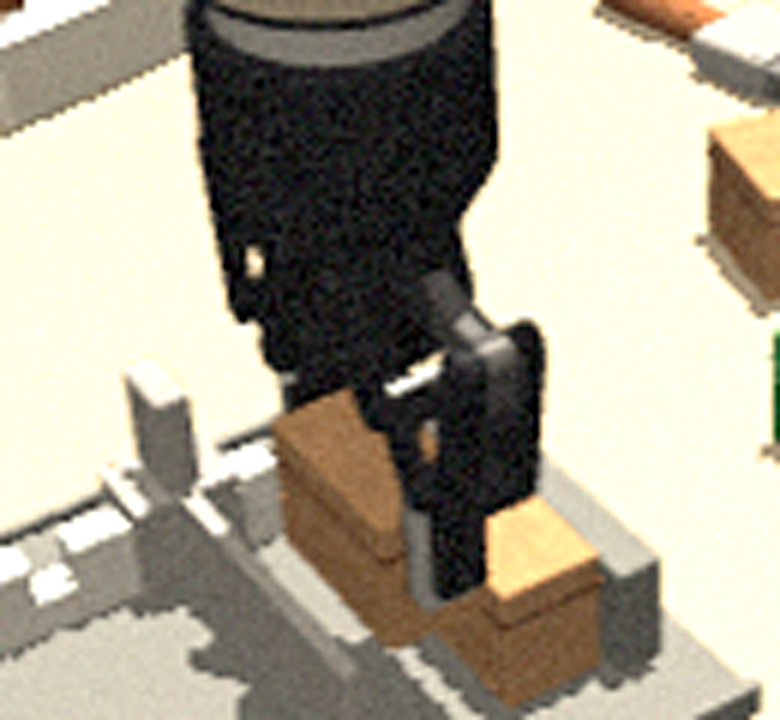

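The box bottom is about at row-top height, in line, with clear space on the paddle side. I'll continue gently.

>>> arm_command([
  [0,-0.001,0.006,0.2,0,0,0.5],
  [0,0,0.006,0,0,0,0.5],
  [0,0,0.004,0,0,0,0.5],
  [0,0,0,0,0,0,0.5],
  [0,0,0,0,0,0,0.5],
])

```text
t: 13.7
tcp_pos: [505.0, 80.5, 55.6]
tool_rot: [0.0, 0.766, 0.643, -0.001]
wrist_force: [0.6, -0.7, -1.2]
opening: 0.697
```

```bash
python3 g.py 505.4 80.5 27.5 -9.97;python3 pic.py side side13 180 150 310 270 6
```

```text
t 13.7 pos [505.   80.5  55.6] jaw -9.99 F [ 0.6 -0.7 -1.2] M [-0.05  0.02 -0.03] open 0.697 q [ 0.01 -0.03  2.02 -0.    1.15  0.19]
tool delta mm [ 0.1  0.4 28.1] rotvec deg [-0.    0.09 -0.02]
```

View pics/side13.png

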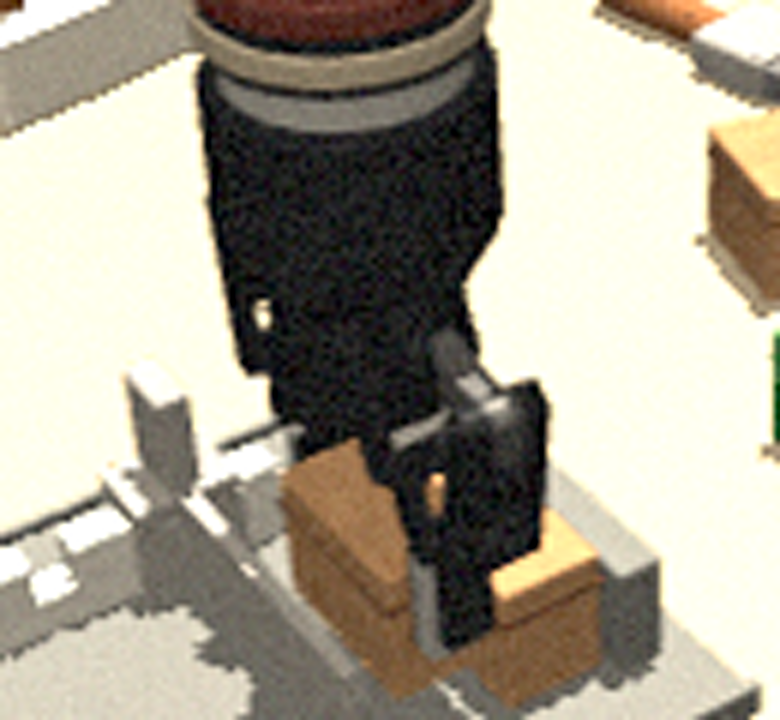

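No contact so far: the box is between the row box and the paddle with gaps on both sides. I'll lower further.

>>> arm_command([
  [0,0,0.005,0,0,0,0.5],
  [0,0,0.006,0,0,0,0.5],
  [0,0,0.004,0,0,0,0.5],
  [0,0,0.002,0,0,0,0.5],
  [0,0,0,0,0,0,0.5],
  [0,0,0,0,0,0,0.5],
])

```text
t: 14.25
tcp_pos: [505.1, 80.5, 36.9]
tool_rot: [0.001, 0.766, 0.643, -0.001]
wrist_force: [0.1, -0.2, -0.6]
opening: 0.698
```

```bash
python3 g.py 505.4 80.5 27.5 -9.97
```

```text
t 14.25 pos [505.1  80.5  36.9] jaw -9.99 F [ 0.1 -0.2 -0.6] M [-0.04  0.01  0.01] open 0.698 q [ 0.01  0.    2.03 -0.    1.11  0.19]
tool delta mm [0.1 0.3 9.4] rotvec deg [ 0.01  0.09 -0.02]
```

>>> arm_command([
  [0,0,0.002,0,0,0,0.5],
  [0,0,0.002,0,0,0,0.5],
  [0,0,0.0015,0,0,0,0.5],
  [0,0,0,0,0,0,0.5],
  [0,0,0,0,0,0,0.5],
])

```text
t: 14.67
tcp_pos: [505.5, 80.5, 31.3]
tool_rot: [0.001, 0.766, 0.643, -0.0]
wrist_force: [0.8, 0.4, -2.0]
opening: 0.7
```

```bash
python3 g.py 505.4 80.5 27.5 -9.97;python3 pic.py side side14 180 150 310 270 6
```

```text
t 14.67 pos [505.5  80.5  31.3] jaw -9.99 F [ 0.8  0.4 -2. ] M [0.   0.04 0.03] open 0.7 q [ 0.01  0.01  2.03 -0.    1.1   0.19]
tool delta mm [-0.  -0.1  3.8] rotvec deg [ 0.06  0.08 -0.02]
```

View pics/side14.png

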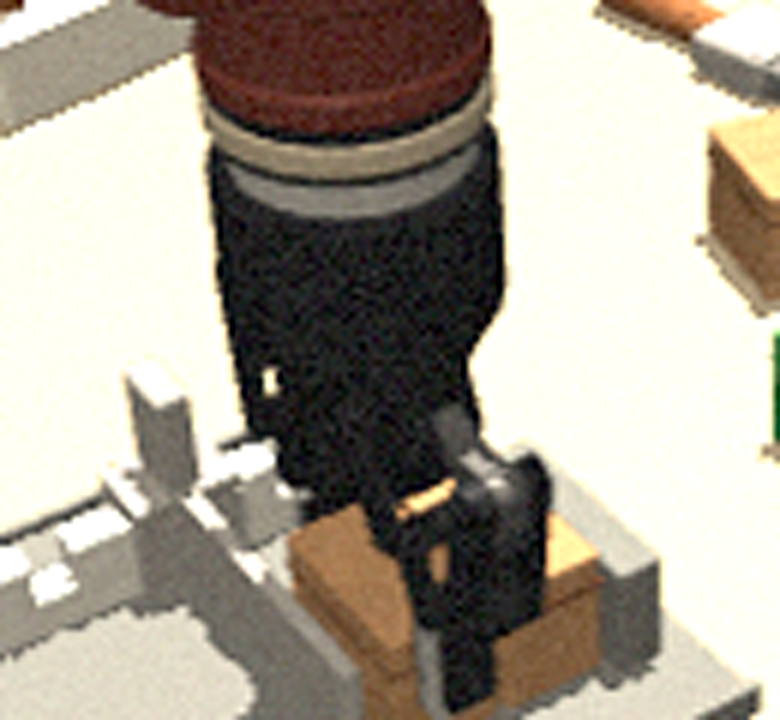

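>>> arm_command([
  [0,0,0.001,0,0,0,0.5],
  [0,0,0.001,0,0,0,0.5],
  [0,0,0,0,0,0,0.5],
  [0,0,0,0,0,0,0.5],
])

```text
t: 15.05
tcp_pos: [505.7, 80.5, 29.4]
tool_rot: [0.001, 0.766, 0.643, 0.0]
wrist_force: [-0.1, -0.3, -0.6]
opening: 0.699
```

```bash
python3 g.py 505.4 80.5 27.5 -9.97
```

```text
t 15.05 pos [505.7  80.5  29.4] jaw -9.99 F [-0.1 -0.3 -0.6] M [ 0.03 -0.01 -0.  ] open 0.699 q [ 0.01  0.02  2.03 -0.    1.1   0.19]
tool delta mm [-0.1 -0.3  1.9] rotvec deg [ 0.1   0.07 -0.02]
```

>>> arm_command([
  [0,0,0.001,0,0,0,0.5],
  [0,0,0.0005,0,0,0,0.5],
  [0,0,0,0,0,0,0.5],
  [0,0,0,0,0,0,0.5],
])

```text
t: 15.38
tcp_pos: [505.8, 80.5, 27.8]
tool_rot: [0.001, 0.766, 0.643, 0.0]
wrist_force: [1.1, -0.7, -1.1]
opening: 0.698
```

```bash
python3 g.py 505.4 80.5 27.5 -9.97
```

```text
t 15.38 pos [505.8  80.5  27.8] jaw -9.99 F [ 1.1 -0.7 -1.1] M [-0.04  0.02 -0.02] open 0.698 q [ 0.01  0.02  2.03 -0.    1.09  0.19]
tool delta mm [-0.1 -0.4  0.3] rotvec deg [ 0.11  0.07 -0.02]
```

>>> arm_command([
  [0,0,0.0007,0,0,0,0.5],
  [0,0,0.0005,0,0,0,0.5],
  [0,0,0,0,0,0,0.5],
])

```text
t: 15.63
tcp_pos: [505.9, 80.5, 26.9]
tool_rot: [0.001, 0.766, 0.643, 0.0]
wrist_force: [0.7, 0.2, -0.6]
opening: 0.695
```

```bash
python3 g.py 505.4 80.5 27.5 -9.97
```

```text
t 15.63 pos [505.9  80.5  26.9] jaw -9.99 F [ 0.7  0.2 -0.6] M [-0.03  0.02  0.06] open 0.695 q [ 0.01  0.02  2.03 -0.    1.09  0.19]
tool delta mm [-0.1 -0.5 -0.6] rotvec deg [ 0.11  0.07 -0.02]
```

>>> arm_command([
  [0,0,0.0007,0,0,0,0.5],
  [0,0,0.0005,0,0,0,0.5],
  [0,0,0,0,0,0,0.5],
])

```text
t: 15.88
tcp_pos: [506.2, 80.5, 27.0]
tool_rot: [0.001, 0.766, 0.643, -0.0]
wrist_force: [-1.2, -0.5, -1.2]
opening: 0.703
```

```bash
python3 g.py 505.4 80.5 27.5 -9.97
```

```text
t 15.88 pos [506.2  80.5  27. ] jaw -9.98 F [-1.2 -0.5 -1.2] M [0.   0.01 0.02] open 0.703 q [ 0.01  0.02  2.03 -0.    1.09  0.19]
tool delta mm [-0.2 -0.8 -0.5] rotvec deg [ 0.09  0.08 -0.02]
```

>>> arm_command([
  [0,-0.0005,0.001,0,0,0,0.5],
  [0,0,0.001,0,0,0,0.5],
])

```text
t: 16.05
tcp_pos: [506.4, 80.5, 26.8]
tool_rot: [0.001, 0.766, 0.643, -0.0]
wrist_force: [-6.9, -0.9, 11.1]
opening: 0.7
```

```bash
python3 g.py 505.4 80.5 27.5 -9.97
```

```text
t 16.05 pos [506.4  80.5  26.8] jaw -9.98 F [-6.9 -0.9 11.1] M [0.03 1.21 0.  ] open 0.7 q [ 0.01  0.02  2.03 -0.    1.09  0.19]
tool delta mm [-0.2 -0.9 -0.7] rotvec deg [ 0.08  0.1  -0.01]
```

Floor contact (≈11 N). I'll relax a little, then release.

>>> arm_command([
  [0,0,-0.0004,0,0,0,0.5],
  [0,0,0,0,0,0,0.5],
  [0,0,0,0,0,0,0.7],
  [0,0,0,0,0,0,0.75],
  [0,0,0,0,0,0,0.85],
  [0,0,0,0,0,0,0.9],
  [0,0,0,0,0,0,0.9],
])

```text
t: 16.63
tcp_pos: [506.6, 80.5, 26.5]
tool_rot: [0.002, 0.766, 0.643, 0.0]
wrist_force: [-1.1, -1.1, -0.1]
opening: 0.898
```

```bash
python3 g.py 505.4 80.5 27.5 -9.97;python3 pic.py side side15 180 150 310 270 6
```

```text
t 16.63 pos [506.6  80.5  26.5] jaw -9.98 F [-1.1 -1.1 -0.1] M [ 0.    0.   -0.06] open 0.898 q [ 0.01  0.02  2.03 -0.    1.09  0.19]
tool delta mm [-0.2 -1.2 -1. ] rotvec deg [ 0.16  0.08 -0.01]
```

View pics/side15.png

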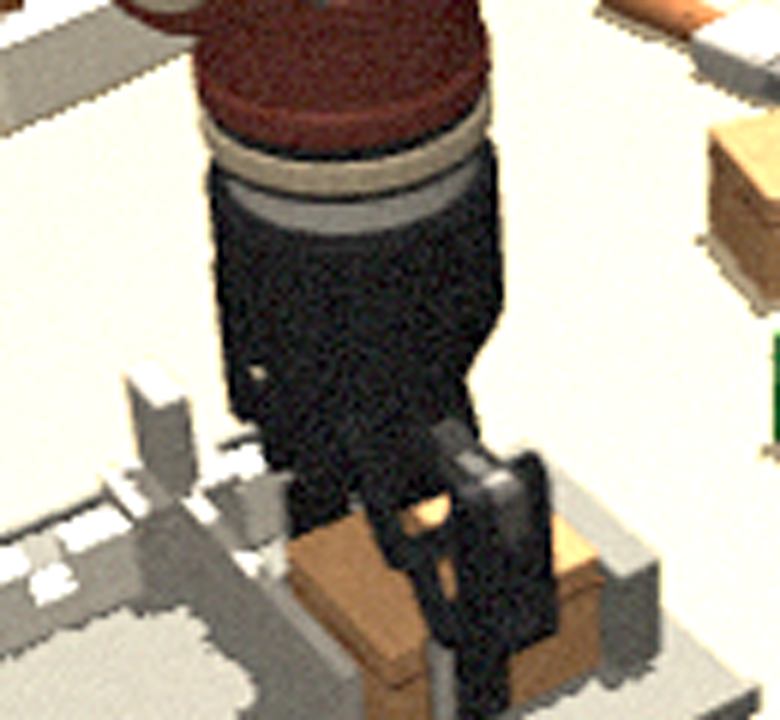

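The box is released. I'll retract straight up slowly, then move clear.

>>> arm_command([
  [0,-0.0005,-0.008,0,0,0,0.9],
  [0,0,-0.01,0,0,0,0.9],
  [0,0,-0.012,0,0,0,0.9],
  [0,0,-0.015,0,0,0,0.9],
  [0,0,-0.02,0,0,0,0.9],
  [0,0,-0.03,0,0,0,0.9],
  [0,0,-0.03,0,0,0,0.9],
  [0,0,-0.03,0,0,0,0.9],
])

```text
t: 17.35
tcp_pos: [500.5, 80.8, 184.9]
tool_rot: [-0.003, 0.766, 0.643, -0.005]
wrist_force: [0.4, 0.3, -0.6]
opening: 0.9
```

>>> arm_command([
  [0.02,0,-0.02,0,0,0,0.9],
  [0.035,0,0,0,0,0,0.9],
  [0.04,0,0,0,0,0,0.9],
  [0.04,0,0,0,0,0,0.9],
  [0.04,0,0,0,0,0,0.9],
  [0.04,0,0,0,0,0,0.9],
  [0.04,0,0,0,0,0,0.9],
  [0.03,0,0,0,0,0,0.9],
])

```text
t: 18.02
tcp_pos: [559.4, 368.4, 232.0]
tool_rot: [0.007, 0.77, 0.638, 0.01]
wrist_force: [0.3, -1.1, -1.2]
opening: 0.897
```

```bash
python3 g.py 505.4 80.5 27.5 -9.97;python3 pic.py side side16 180 150 310 270 6; python3 pic.py top top16 160 140 310 255 5; python3 - <<'E'
from tr import *; from cell import vision
T=vision.get_image("top")
h=cv2.cvtColor(T["frame"],cv2.COLOR_RGB2HSV); m=cv2.inRange(h,(8,150,70),(18,255,255))
cs,_=cv2.findContours(m,cv2.RETR_EXTERNAL,cv2.CHAIN_APPROX_NONE)
for c_ in cs:
    if cv2.contourArea(c_)>60: print(cv2.boundingRect(c_),cv2.contourArea(c_))
E
```

```text
t 18.02 pos [559.4 368.4 232. ] jaw -10.64 F [ 0.3 -1.1 -1.2] M [-0.   -0.01 -0.02] open 0.897 q [ 0.47  0.15  1.52 -0.01  1.45  0.66]
tool delta mm [-294.3   -4.6  202.5] rotvec deg [ 1.32 -0.38 -0.66]
(408, 206, 26, 31) 528.0
(255, 204, 19, 26) 312.0
(239, 201, 18, 27) 313.0
(180, 195, 16, 15) 178.5
(348, 173, 30, 29) 477.5
(394, 115, 5, 27) 65.0
```

View pics/side16.png

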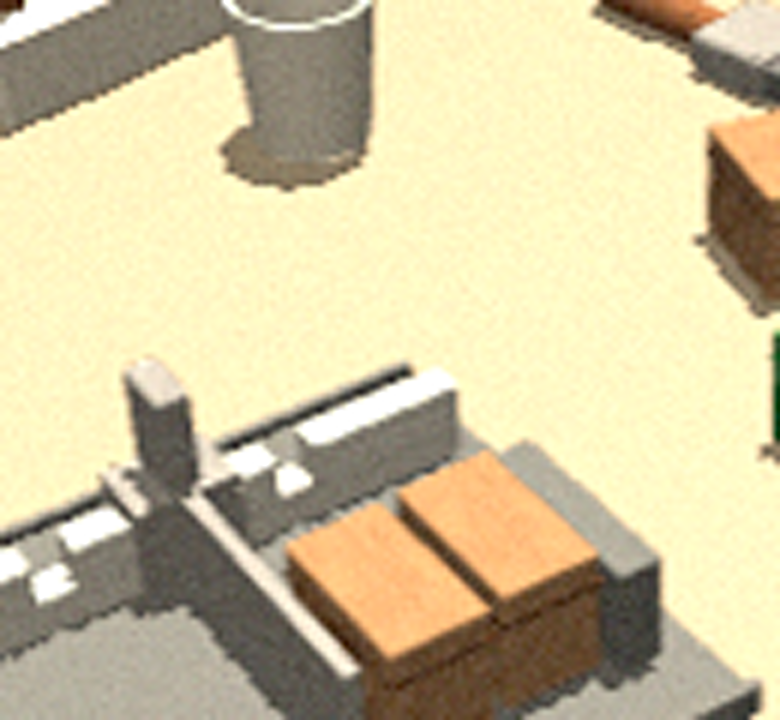

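View pics/top16.png

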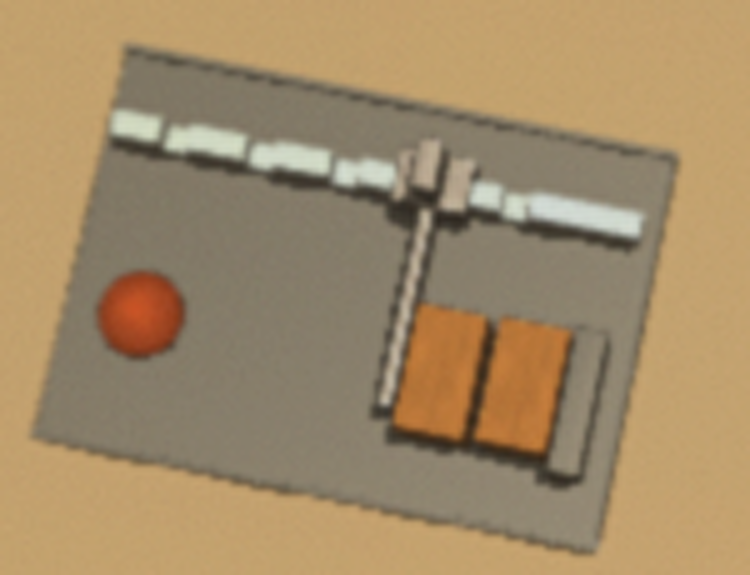

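The top view shows both boxes parallel and in line, with a gap to the row box and the new box clear of or just at the paddle. The stop sits in notch 2. I'll measure it numerically.

```bash
python3 - <<'E'
from tr import *; from cell import vision; import pickle
T0,S0=pickle.load(open("im0.pkl","rb"))
T=vision.get_image("top")
def mk(T): return cv2.inRange(cv2.cvtColor(T["frame"],cv2.COLOR_RGB2HSV),(8,150,70),(18,255,255))
def go(T,a,b,e,f,z):
    m=mk(T);mm=np.zeros_like(m);mm[b:f,a:e]=m[b:f,a:e]
    n,l,st,ce=cv2.connectedComponentsWithStats(mm); i=1+np.argmax(st[1:,4])
    M=rect(T,(l==i).astype(np.uint8)*255,z); return tray(M[0]).round(1),np.round(M[1],1),round(M[2],1),"cent",tray(plane(T,ce[i],z)[0]).round(2)
for t in (T0,T): print("row",go(t,254,195,280,240,54),"\nsq",go(t,340,165,385,210,46)[0],"flat",go(t,400,195,440,245,20)[0],"shell",go(t,175,190,205,215,12)[3])
print("new",go(T,235,195,258,240,54))
E
```

```text
row (array([-33.4, -91.2]), array([34. , 58.8]), 79.9, 'cent', array([-33.46, -91.08])) 
sq [  83.3 -304.6] flat [  33.6 -459.9] shell cent
row (array([-33.6, -91. ]), array([34.7, 59.3]), 79.9, 'cent', array([-33.56, -91.  ])) 
sq [  82.8 -304.4] flat [  33.6 -459.5] shell cent
new (array([-34.7, -52.1]), array([34.7, 59.8]), 79.8, 'cent', array([-35.07, -52.03]))
```

```bash
python3 - <<'E'
from tr import *; from cell import r; import pickle
T,S=pickle.load(open("im0.pkl","rb"))
def tri(a,b):
    o1,v1=ray(T,a);o2,v2=ray(S,b);v1=v1[0];v2=v2[0]
    s=np.linalg.lstsq(np.c_[v1,-v2],o2-o1,rcond=None)[0]; p=(o1+v1*s[0]+o2+v2*s[1])/2
    return tray(p[:2]).round(1),p[2].round(1)
print(tri(unc([(513,184)],5,160,140),unc([(463,66)],4,110,190)))
print(tri(unc([(430,165)],5,160,140),unc([(157,382)],6,180,150)))
E
```

```text
(array([ 55.2, -68.5]), np.float64(77.6))
(array([ 56.4, -28.9]), np.float64(78.4))
```

```bash
python3 -c "
from cell import r; print(r.job_done(), r.observe()['t'])"
```

```text
the job is handed in; nothing more can be done
the job is handed in; nothing more can be done
```

I moved the stop to the second notch, set the matching brown box between the row box and the stop, and handed the job in at about 18 s of the 56 s allowed.

- **Stop:** I lifted it about 17–20 mm, shifted it 42 mm, and lowered it until the wrist height matched the height where I gripped it. The triangulated tab top reads z = 78.4 mm now against 77.6 mm before. That is the same within measuring error, so I take it as fully seated. Its y reads -28.9 mm where -27 mm was expected, which is within the hand-picked pixel error.
- **New box:** it stands at tray (-34.7, -52.1) mm, turned 79.8° against 79.9° for the row box. Its x is about 1 mm off the row box's and there is about 5 mm between the two. On the paddle side there is little or no gap in the picture. I measured about 11 N of floor contact just before letting go.
- **Other contents:** the row, square and flat boxes read within 0.5 mm of where they started. The shell looks unmoved in the picture, but its numeric check printed nothing because of a slip in my script.
- **Where the views disagreed:** the side camera placed things about 2–4 mm further along y than the top camera, so I used the side view only for relative gaps.

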